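# Stand the drained tube rack back on its feet and slide it to the stop

## Robot

A 6-joint arm with a two-finger parallel gripper is mounted at the origin on the work surface. World frame = base frame: x ahead of the robot, y to its left, z up, the work surface at z = 0. Lengths are in m, angles in degrees, forces in N, time in s.
With the tool pointing down it reaches from about 0.3 to 0.75 m from the base axis. Payload 8.5 kg.
Tool frame: the origin (TCP) lies at the very end of the fingers, on their centre line; the grasp point (between the pads) lies env.pinch_z behind it (env.pinch_z is the distance from the TCP to the grasp point, in m); z points along the fingers, y is the line along which they close (so a half turn about z gives the same grasp; the last joint's range is limited). The gripper opens to 85 mm and grips with 20 to 120 N. Pads are 22 mm wide; open, the fingers measure 114 mm over their backs; the gripper's body (76 mm by 85 mm) begins 54 mm behind the grasp point. The pads swing forward as they close: fully open they stand 13 mm farther back than shut.
Start: joints at [55.044, 21.807, 74.336, -0, 83.858, -12.336], TCP at [0.212, 0.508, 0.231] pointing down, gripper open.
Joint ranges: [-178.18, 178.18], [-50.72, 133.34], [12.68, 142.11], [-81.47, 261.47], [9.98, 163.14], [-165.26, 165.26]. Speed limits (degrees/s): [136.94, 136.94, 180, 180, 180, 180].

## Interface

Orientations are given as a 3x3 rotation matrix whose columns are the frame's x, y, z axes.
In Python, from rig import telemetry, get_image, env gives the robot as it stands. The module is installed in compiled form; this text tells all that it offers.
- The arm moves only by the tool apply_moves, never from a script. Its argument "series" is a list of rows, each a list of 7 numbers: the shift along the tool's x, y, z in mm, then the turn, a rotation vector about the tool's x, y, z in degrees, then the opening, from 0 (shut) to 1 (fully open). A call has 1 to 12 rows; each row shifts and turns the commanded pose from where the row before left it, along the tool's axes as they then stand; what a row does not reach is not made up. A row lasts 1/8 s, in which the tool goes at most 62.5 mm and 10.7 degrees, less where a joint would pass 70% of its speed; a pose out of reach is approached as far as the arm can. A call with a gripper value outside its range is refused whole. The fingers move at their own pace and stop on an object; "grip_force" is the grip in N (left out, the last holds). Time passes only in rows, so rows that do not move let the fingers close. It gives the time, the measured TCP pose, the force, the opening and the grip force at its end, in the units of the state.
- telemetry.observe(): the state, without advancing time (a new reading comes with each control period).
- get_image(name): name is "scene" or "top" or "wrist"; returns a dict with "frame" (400x640x3 uint8, red, green, blue), "z_map" (400x640 float32, m along the optical axis (not along the pixel's ray), 0 where there is no reading), "vertical_fov" (degrees; the focal length in pixels is half the picture's height over the tangent of half this angle, whatever the lens; pixels are square), "cx", "cy" (the principal point, pixels), "eye" and "attitude" of the camera in the world; the wrist camera has in their place "mount" (4x4, takes a point from camera to tool coordinates, whose origin is the TCP and whose axes are the flange's). Camera axes: x right, y up, looking along -z (the intrinsics and any distortion apply to the point x, -y, -z); pixel columns grow to the right and rows downward; lengths in m; the calibration is good to about 2 mm. A picture is of the moment at which its call begins: read the wrist's pose just before it.
- env.close_job(): hands the job in; it is judged then, once.
The state is a dict: "time_s": time; "q": joint angles; "qvel": joint speeds; "joint_efforts": joint torques, N m; "position": TCP position; "tool_rot": TCP orientation; "ft_force": force on the tool from outside, world axes, zero at the start; "wrist_torque": the same for the moment, N m; "grip_width": finger opening in m; "gripper_force": force on a finger pad.
Only numpy, scipy, OpenCV 4.12 (cv2) and the standard library are available. Lean on these libraries where they do the work, as an engineer would, in place of code of your own. Each camera call takes 0.05 s, during which the arm holds its last target. There are 200 camera calls.

## Task

The empty tube rack was left standing on its long edge to drain. Push it over so that it comes down on its feet with the holes facing up, then slide it along the bench until its long side lies flush against the front of the steel stop, between the stop's two ends. Only push: do not pick the rack up, and leave the other things on the bench where they are.

Things in the scene. Friction and masses are not known exactly. Their poses are not given: they have to be found in the camera images.
- rack: empty blue tube rack, a loose block 45 x 120 x 75 mm (its x, y, z), 0.1 to 0.2 kg; origin at the block's centre. +x: face with the tube holes; -x: underside, dark between two low foot runners; y: its length. Starts on a long side: z up, origin 37.5 mm high, hole face (x) level and looking away from the stop. On its feet: x straight up, origin 22.5 mm high
- stop: the bench stop, a straight steel strip screwed to the bench, 220 mm long (along its y), 30 mm high; immovable. Origin at bench level in the middle of its front face, the face that looks along its -x, towards the rack; 8 mm thick, with a 45 mm deep foot plate behind it (+x)
- full_rack: bystander: a tube rack of the same make, on its feet and carrying six capped tubes, 75 x 120 mm and 65 mm high over the caps; origin under its centre
- tip_box: bystander: grey pipette-tip box with a clear lid, 82 x 122 x 69 mm high; origin under its centre
- jar: bystander: white screw-top jar, 80 mm across, 105 mm high; origin under its centre
- beaker: bystander: small glass beaker, 68 mm across, 85 mm high; origin under its centre
- marker: bystander: marker pen lying on the bench, 135 mm long (along its x), 15 mm thick; origin under its middle, at bench level
- timer: bystander: flat white bench timer, 65 x 65 x 18 mm; origin under its centre
- tube: bystander: a single small capped tube standing on the bench, 24 mm across, 52 mm high; origin under its centre
Things that resemble listed ones, but are neither listed nor needed, are in the scene too. What is shaped like the rack but green, pink or red is not meant.

How it is judged (in metres and radians):
On the way:
1. the rack has come down on its feet, holes up, before it reaches the stop (angle between rack's own x axis and vertical below 0.08 rad and height (world z) of rack below 0.03 m and x of rack in the frame of stop below -0.055 m), for 0.2 s.
At the end, for the whole second after the job is handed in: Rack at rest on its feet, holes up (tilt under 0.08 rad), long side against the stop: its centre at most 43.5 mm in front of the stop's face (37.5 is touching), within 0.07 rad of parallel, and its middle within 55 mm of the stop's middle (angle between rack's own x axis and vertical below 0.08 rad and height (world z) of rack below 0.028 m and x of rack in the frame of stop between -0.0435 and -0.031 m and y of rack in the frame of stop between -0.055 and 0.055 m and angle between the y axis of rack and the y axis of stop, either way round below 0.07 rad and linear speed of rack below 0.01 m/s).
It fails at once if the rack is lifted off the bench (its centre rises above 58 mm; tipping it over takes it to 44 mm) (height (world z) of rack above 0.058 m).
It fails at once if another thing on the bench is moved by more than 20 mm (distance of any of full_rack, tip_box, jar, beaker, marker, timer, tube from where it was at the start of the episode above 0.02 m).
It fails at once if a standing bystander is knocked over (angle between any of full_rack, tip_box, jar, beaker, timer, tube's own z axis and vertical above 0.5 rad).
It also fails if it takes over 45 s, if anything falls off the work surface, if the arm or the gripper's body presses on something with over 40 N, if the wrist force passes 120 N, or if a joint passes its speed limit or range.

## Working session

There is one attempt and no reset: what is moved stays moved. The work goes in short steps, Python scripts to look and compute and a tool call to move; the robot and the scene stay as the last step left them, time stands still between calls to the robot, and variables do not carry over. Pictures are saved under pics/ and viewed, at most 10 in all, crops included, and the job is handed in when it is done.

Besides the shell and the picture viewer there is one more tool, called after ">>>" by a JSON object that holds its "method" and its "body". apply_moves: Moves the arm, as the interface text tells. Its arguments: {"type":"object","properties":{"series":{"type":"array"},"grip_force":{"type":"number"}},"required":["series"]}

```bash
mkdir -p pics; cat > h.py <<'E'
import numpy as np, cv2
from rig import telemetry, get_image, env
def cloud(im):
    z=im["z_map"]; h,w=z.shape
    f=h/2/np.tan(np.radians(im["vertical_fov"])/2)
    u,v=np.meshgrid(np.arange(w),np.arange(h))
    p=np.stack([(u-im["cx"])/f*z,-(v-im["cy"])/f*z,-z],-1)
    P=p@np.array(im["attitude"]).T+np.array(im["eye"])
    P[z==0]=np.nan
    return P
E
python3 - <<'E'
from h import *
for n in("top","scene"):
    im=get_image(n); cv2.imwrite(f"pics/{n}0.png",im["frame"][:,:,::-1])
    np.save(n+"P.npy",cloud(im)); print({k:v for k,v in im.items() if k not in("frame","z_map")})
s=telemetry.observe(); print(s["position"],s["tool_rot"],s["time_s"],env.pinch_z)
E
```

```text
{'vertical_fov': 46.57880285103077, 'cx': 320.6047054406554, 'cy': 204.5903725584327, 'eye': array([0.33403317, 0.0137979 , 1.24229975]), 'attitude': array([[ 0.00296841,  0.99005294, -0.140664  ],
       [-0.99997536,  0.00204393, -0.00671623],
       [-0.00636191,  0.14068047,  0.99003461]])}
{'vertical_fov': 43.17128355986139, 'cx': 319.03635862997885, 'cy': 195.5662598103465, 'eye': array([1.01852235, 0.76433558, 0.75805536]), 'attitude': array([[-0.83544771, -0.33645211,  0.4345424 ],
       [ 0.54945449, -0.52756781,  0.64789811],
       [ 0.0112639 ,  0.78004627,  0.62562045]])}
[0.21140383 0.50746311 0.23076937] [[-9.23081753e-01  3.84603081e-01 -7.40586133e-04]
 [ 3.84603704e-01  9.23081139e-01 -1.09614409e-03]
 [ 2.62040697e-04 -1.29666278e-03 -9.99999125e-01]] 0.1 0.0187
```

View pics/top0.png

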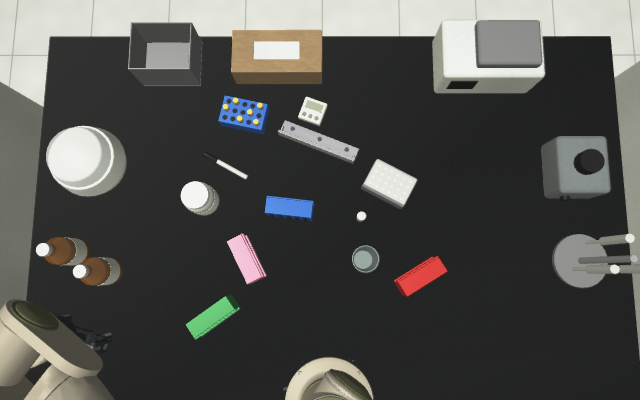

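View pics/scene0.png

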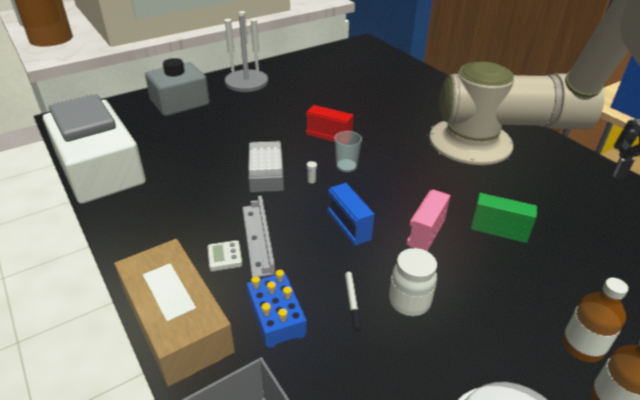

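The top view shows the blue rack at about (289,208) and the stop from (280,128) to (357,155). The tube is at (361,216), the jar at (199,198), the marker at (230,168) and the tip box at (390,183). The scene view shows the rack's dark underside facing the stop.

```bash
python3 - <<'E'
from h import *
P=np.load("topP.npy"); 
def box(n,c0,c1,r0,r1,zlo,zhi):
    q=P[r0:r1,c0:c1].reshape(-1,3); q=q[(q[:,2]>zlo)&(q[:,2]<zhi)]
    (c,s,a)=cv2.minAreaRect((q[:,:2]*1000).astype(np.float32))
    b=cv2.boxPoints((c,s,a)); print(n,np.round(c),np.round(s),round(a,1),"z",np.round(np.nanpercentile(q[:,2],[50,98]),3),b.round().astype(int).tolist())
box("rack",255,322,190,225,.06,.09)
box("stopTop",270,365,115,168,.024,.034)
box("stopAll",270,365,115,168,.004,.034)
box("tube",350,372,205,226,.03,.07)
box("jar",175,225,175,220,.08,.12)
box("beaker",345,385,240,278,.03,.1)
box("tipbox",355,425,155,212,.05,.09)
box("marker",200,255,148,182,.006,.03)
box("fullrack",210,275,90,135,.035,.08)
box("pink",225,270,230,290,.05,.09)
box("timer",295,330,92,126,.01,.03)
E
```

```text
rack [495. 104.] [120.  46.] 83.7 z [0.074 0.079] [[466, 47], [512, 41], [525, 161], [479, 166]]
stopTop [697.  25.] [219.  71.] 68.0 z [0.029 0.033] [[623, -63], [689, -89], [771, 114], [705, 140]]
stopAll [688.  33.] [147. 257.] 0.8 z [0.01  0.032] [[613, 161], [616, -97], [763, -95], [760, 163]]
tube [476. -82.] [21. 24.] 87.1 z [0.052 0.056] [[463, -92], [487, -93], [488, -72], [465, -71]]
jar [520. 335.] [72. 68.] 3.2 z [0.105 0.109] [[482, 367], [486, 299], [558, 303], [554, 371]]
beaker [364. -89.] [64. 65.] 44.2 z [0.074 0.089] [[318, -88], [364, -134], [410, -90], [364, -43]]
tipbox [ 534. -142.] [118. 144.] 61.6 z [0.069 0.074] [[443, -160], [570, -228], [626, -124], [499, -56]]
marker [618. 282.] [128.  74.] 82.8 z [0.012 0.019] [[574, 223], [647, 214], [663, 341], [590, 350]]
fullrack [754. 232.] [121.  77.] 77.4 z [0.046 0.067] [[704, 181], [778, 165], [805, 283], [730, 300]]
pink [364. 213.] [120.  46.] 27.3 z [0.074 0.079] [[300, 206], [322, 165], [428, 220], [407, 261]]
timer [770.  46.] [65. 65.] 70.4 z [0.018 0.024] [[728, 26], [789, 5], [811, 66], [750, 87]]
```

>>> {"method": "apply_moves", "body": {"series": [[-39,-31.5,0,0,0,-2,1],[-39,-31.5,0,0,0,0,1],[-39,-31.5,0,0,0,0,1],[-39,-31.5,0,0,0,0,1],[-39,-31.5,0,0,0,0,1],[-39,-31.5,0,0,0,0,1],[-39,-31.5,0,0,0,0,1],[-39,-31.5,0,0,0,0,1],[-38,-31.5,0,0,0,0,1],[0,0,0,0,0,-7,1],[0,0,0,0,0,-7,1],[0,0,0,0,0,0,1]]}}

```text
time_s: 1.6
position: [0.4376, 0.1181, 0.2311]
tool_rot: [[-0.993, 0.117, -0.001], [0.117, 0.993, -0.0], [0.001, -0.0, -1.0]]
ft_force: [0.3, -0.2, 0.1]
grip_width: 0.0853
gripper_force: 0.0
```

```bash
python3 - <<'E'
from h import *
from scipy.optimize import minimize
s=telemetry.observe(); R=np.array(s["tool_rot"]);print(s["position"],R.round(3),s["ft_force"])
P=np.load("topP.npy")[110:170,265:370].reshape(-1,3)
q=P[(P[:,2]>.02)&(P[:,2]<.036)]
for a in range(16,28,2):
    n=np.array([np.cos(np.radians(a)),-np.sin(np.radians(a))]); d=q[:,:2]@n
    print(a,len(d),np.percentile(d,[2,10,25,50,75,90,98]).round(4))
print(q[::40].round(3))
E
```

```text
[0.43763618 0.11812395 0.23110392] [[-0.993  0.117 -0.001]
 [ 0.117  0.993 -0.   ]
 [ 0.001 -0.    -1.   ]] [ 0.34169383 -0.21569427  0.06567664]
16 387 [0.6201 0.6237 0.628  0.6349 0.6424 0.7093 0.7245]
18 387 [0.6152 0.618  0.6212 0.6255 0.6318 0.6999 0.715 ]
20 387 [0.6094 0.6112 0.6133 0.6161 0.6206 0.6895 0.7046]
22 387 [0.6017 0.6024 0.6034 0.6065 0.61   0.6782 0.6934]
24 387 [0.5886 0.5908 0.5932 0.5967 0.6016 0.6658 0.6819]
26 387 [0.5742 0.5777 0.5813 0.5865 0.5927 0.653  0.6697]
[[ 0.765  0.168  0.032]
 [ 0.755  0.057  0.021]
 [ 0.71   0.138  0.027]
 [ 0.697  0.119  0.025]
 [ 0.688  0.078  0.027]
 [ 0.677  0.046  0.027]
 [ 0.665  0.027  0.031]
 [ 0.654  0.005  0.028]
 [ 0.644 -0.019  0.028]
 [ 0.635 -0.053  0.03 ]]
```

>>> {"method": "apply_moves", "body": {"series": [[0,-4,45,0,0,0,1],[0,-4,45,0,0,0,1],[0,0,44,0,0,0,1],[0,0,44,0,0,0,1],[-6,0,0,0,0,0,1],[-6,0,0,0,0,0,1],[-5,0,0,0,0,0,1],[-5,0,0,0,0,0,1],[-5,0,-0.5,0,0,0,1],[-5,0,-1,0,0,0,1],[-4,0,-1,0,0,0,1],[0,0,0,0,0,0,1]]}}

```text
time_s: 3.1
position: [0.4729, 0.106, 0.0559]
tool_rot: [[-0.993, 0.115, 0.0], [0.115, 0.993, -0.0], [-0.0, -0.0, -1.0]]
ft_force: [-0.1, 0.4, -0.4]
grip_width: 0.0855
gripper_force: 0.2
```

```bash
python3 - <<'E'
from h import *
im=get_image("scene"); cv2.imwrite("pics/scene1.png",im["frame"][100:300,200:500,::-1].repeat(2,0).repeat(2,1))
E
```

```text
(no output)
```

View pics/scene1.png

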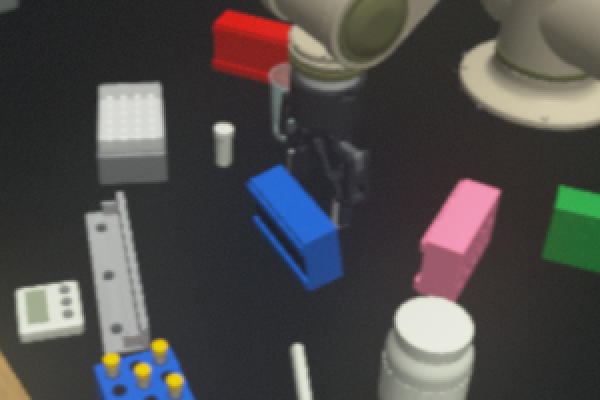

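The rack (crop around 295,225) has started to move, with the fingers behind it. I'll check whether it is tilting or sliding.

```bash
cat >> h.py <<'E'
def rack(n="scene"):
    im=get_image(n); P=cloud(im); hsv=cv2.cvtColor(im["frame"],cv2.COLOR_RGB2HSV)
    m=(hsv[...,0]>100)&(hsv[...,0]<125)&(hsv[...,1]>130)&(hsv[...,2]>50)
    q=P[m]; q=q[(q[:,0]>.4)&(q[:,0]<.70)&(q[:,1]>-.06)&(q[:,1]<.18)&(q[:,2]<.12)&(q[:,2]>.003)]
    return q,im
E
python3 - <<'E'
from h import *
q,_=rack(); 
u=q[:,:2]@np.array([.994,-.111])
for a in np.arange(.45,.60,.01):
    w=q[(u>=a)&(u<a+.01)]
    if len(w): print(round(a,3),len(w),w[:,2].min().round(3),w[:,2].max().round(3))
E
```

```text
0.45 1 0.013 0.013
0.46 42 0.006 0.063
0.47 228 0.004 0.083
0.48 296 0.003 0.082
0.49 287 0.003 0.08
0.5 488 0.003 0.078
0.51 218 0.054 0.076
```

It is tilting about 10°, not sliding. I'll continue.

>>> {"method": "apply_moves", "body": {"series": [[-4,0,-1,0,0,0,1],[-4,0,-1,0,0,0,1],[-4,0,0,0,0,0,1],[-4,0,0,0,0,0,1],[-4,0,0,0,0,0,1],[-4,0,0,0,0,0,1],[-4,0,0,0,0,0,1],[0,0,0,0,0,0,1]]}}

```text
time_s: 4.2
position: [0.5006, 0.1028, 0.0578]
tool_rot: [[-0.993, 0.115, 0.0], [0.115, 0.993, -0.0], [-0.0, -0.0, -1.0]]
ft_force: [0.7, 0.5, -0.2]
grip_width: 0.0854
gripper_force: 0.0
```

```bash
python3 - <<'E'
from h import *
q,im=rack(); cv2.imwrite("pics/scene2.png",im["frame"][100:300,200:500,::-1].repeat(2,0).repeat(2,1))
u=q[:,:2]@np.array([.994,-.111])
for a in np.arange(.45,.62,.01):
    w=q[(u>=a)&(u<a+.01)]
    if len(w): print(round(a,3),len(w),w[:,2].min().round(3),w[:,2].max().round(3))
E
```

```text
0.47 1 0.003 0.003
0.5 119 0.006 0.046
0.51 201 0.006 0.048
0.52 219 0.004 0.048
0.53 216 0.003 0.047
0.54 205 0.005 0.048
0.55 230 0.005 0.048
0.56 206 0.004 0.047
0.57 529 0.003 0.048
0.58 1 0.014 0.014
```

View pics/scene2.png

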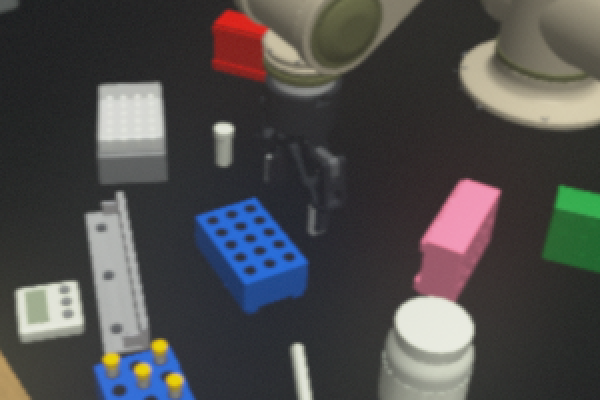

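The rack is down on its feet with the holes up (crop centre around 250,250). Next I back off, lower and line up behind it.

```bash
cat >> h.py <<'E'
a=np.radians(22); N=np.array([np.cos(a),-np.sin(a)]); T=np.array([np.sin(a),np.cos(a)]); C=np.array([.664,.038])
def report(n="scene"):
    q,_=rack(n); q=q[(q[:,2]>.04)&(q[:,2]<.055)]
    c,s,ang=cv2.minAreaRect((q[:,:2]*1000).astype(np.float32)); b=cv2.boxPoints((c,s,ang))
    e=max((b[1]-b[0],b[2]-b[1]),key=np.linalg.norm); e=e*np.sign(e[1])
    c=np.array(c)/1000
    print("rack",c.round(4),s,"yang",np.degrees(np.arctan2(e[0],e[1])).round(1),"in stop",((c-C)@N).round(4),((c-C)@T).round(4))
    st=telemetry.observe();p=np.array(st["position"]);R=np.array(st["tool_rot"]); d=c-p[:2]
    print("tool->rack centre in tool xy mm",(R[:2,:2].T@d*1000).round(1),"z",p[2].round(4),"tool yang",np.degrees(np.arctan2(R[0,1],R[1,1])).round(1))
E
python3 -c "from h import *;report();report('top')"
```

```text
rack [0.5554 0.0978] (124.02519989013672, 76.89176940917969) yang 6.8 in stop -0.1231 0.0147
tool->rack centre in tool xy mm [-55.3   1.2] z 0.0578 tool yang 6.6
rack [0.5705 0.0357] (31.90972328186035, 7.78725528717041) yang 80.3 in stop -0.0858 -0.0372
tool->rack centre in tool xy mm [-77.6 -58.7] z 0.0578 tool yang 6.6
```

>>> {"method": "apply_moves", "body": {"series": [[15,0,0,0,0,0,1],[0,1,24,0,0,0,1],[0,0,24,0,0,0,1],[-10,0,0,0,0,0,1],[-6,0,0,0,0,0,1],[-6,0,0,0,0,0,1],[-5,0,0,0,0,1.5,1],[-5,0,0,0,0,1.5,1],[-5,0,0,0,0,1.5,1],[-5,0,0,0,0,1.5,1],[-5,0,0,0,0,1.5,1],[0,0,0,0,0,0,1]]}}

```text
time_s: 5.85
position: [0.5326, 0.0987, 0.0098]
tool_rot: [[-0.97, 0.245, 0.001], [0.245, 0.97, -0.0], [-0.001, 0.0, -1.0]]
ft_force: [-0.1, -0.6, -0.2]
grip_width: 0.0854
gripper_force: 0.0
```

```bash
python3 -c "from h import *;report()"
```

```text
rack [0.5813 0.0886] (122.59488677978516, 75.78497314453125) yang 14.1 in stop -0.0956 0.0159
tool->rack centre in tool xy mm [-49.9   2.1] z 0.0098 tool yang 14.1
```

>>> {"method": "apply_moves", "body": {"series": [[-5,0,0,0,0,1,1],[-5,0,0,0,0,1,1],[-5,0,0,0,0,1,1],[-5,0,0,0,0,1,1],[-5,0,0,0,0,1,1],[-5,0,0,0,0,1,1],[-5,0,0,0,0,1,1],[-5,0,0,0,0,1,1],[-4,0,0,0,0,0,1],[0,0,0,0,0,0,1]]}}

```text
time_s: 7.15
position: [0.5743, 0.0851, 0.0099]
tool_rot: [[-0.926, 0.377, 0.001], [0.377, 0.926, -0.0], [-0.001, 0.0, -1.0]]
ft_force: [-0.6, 0.4, -0.4]
grip_width: 0.0851
gripper_force: 0.0
```

```bash
python3 -c "from h import *;report()"
```

```text
rack [0.6206 0.0686] (125.70974731445312, 75.39533996582031) yang 22.3 in stop -0.0517 0.0121
tool->rack centre in tool xy mm [-49.3   2.1] z 0.0099 tool yang 22.1
```

>>> {"method": "apply_moves", "body": {"series": [[-3,0,0,0,0,0,1],[-3,0,0,0,0,0,1],[-2,0,0,0,0,0,1],[-2,0,0,0,0,0,1],[-1,0,0,0,0,0,1],[-1,0,0,0,0,0,1]]}}

```text
time_s: 7.95
position: [0.585, 0.0808, 0.0098]
tool_rot: [[-0.926, 0.377, -0.0], [0.377, 0.926, 0.0], [0.0, -0.0, -1.0]]
ft_force: [-1.1, 0.2, -0.1]
grip_width: 0.0855
gripper_force: 0.8
```

>>> {"method": "apply_moves", "body": {"series": [[-1,0,0,0,0,0,1],[-0.5,0,0,0,0,0,1]]}}

```text
time_s: 8.2
position: [0.5864, 0.0802, 0.0099]
tool_rot: [[-0.926, 0.377, 0.0], [0.377, 0.926, 0.0], [0.0, 0.0, -1.0]]
ft_force: [-1.8, 0.6, 1.5]
grip_width: 0.0851
gripper_force: 0.9
```

```bash
python3 -c "from h import *;report()"
```

```text
rack [0.6324 0.0641] (123.76547241210938, 75.38319396972656) yang 21.9 in stop -0.0391 0.0124
tool->rack centre in tool xy mm [-48.6   2.4] z 0.0099 tool yang 22.1
```

Almost touching: I'll push until the force rises.

>>> {"method": "apply_moves", "body": {"series": [[-0.7,0,0,0,0,0,1],[-0.7,0,0,0,0,0,1]]}}

```text
time_s: 8.5
position: [0.5868, 0.08, 0.0098]
tool_rot: [[-0.927, 0.376, -0.002], [0.376, 0.927, 0.0], [0.002, -0.0, -1.0]]
ft_force: [-8.2, 2.3, 6.2]
grip_width: 0.0854
gripper_force: 4.1
```

>>> {"method": "apply_moves", "body": {"series": [[-0.7,0,0,0,0,0,1],[-0.5,0,0,0,0,0,1]]}}

```text
time_s: 8.75
position: [0.5867, 0.0799, 0.0098]
tool_rot: [[-0.927, 0.376, -0.005], [0.376, 0.927, 0.001], [0.005, -0.001, -1.0]]
ft_force: [-12.5, 4.5, 9.7]
grip_width: 0.0853
gripper_force: 6.4
```

The force has risen to about 13 N with no further motion, so the rack is seated. I'll retreat and check.

>>> {"method": "apply_moves", "body": {"series": [[2,0,0,0,0,0,1],[4,0,0,0,0,0,1],[20,0,0,0,0,0,1],[20,0,0,0,0,0,1],[0,0,0,0,0,0,1]]}}

```text
time_s: 9.38
position: [0.5457, 0.0969, 0.0099]
tool_rot: [[-0.927, 0.376, -0.0], [0.376, 0.927, -0.0], [0.0, -0.0, -1.0]]
ft_force: [-0.2, -0.3, 0.3]
grip_width: 0.0857
gripper_force: 0.0
```

```bash
python3 - <<'E'
from h import *
report(); im=get_image("scene"); cv2.imwrite("pics/scene3.png",im["frame"][100:300,200:500,::-1].repeat(2,0).repeat(2,1))
E
```

```text
rack [0.6327 0.0633] (123.18940734863281, 74.93529510498047) yang 22.1 in stop -0.0386 0.0118
tool->rack centre in tool xy mm [-92.1   1.6] z 0.01 tool yang 22.1
```

View pics/scene3.png

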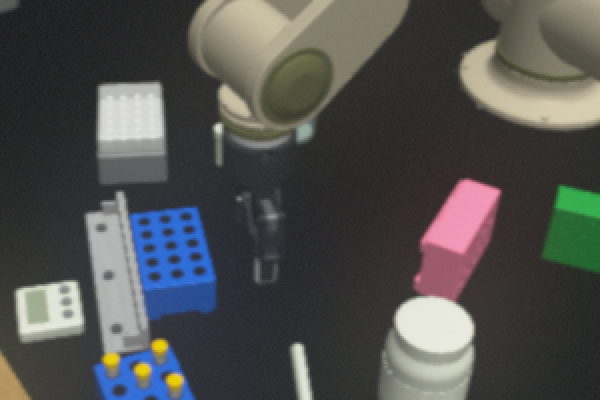

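The rack (crop around 175,260) lies flush along the stop, holes up, and the bystanders I can see are where they were.

```bash
python3 -c "from h import *;print(env.close_job())"
```

```text
the job is handed in; nothing more can be done
None
```

The rack was pushed over onto its feet and slid flush against the stop: its centre measured about 39 mm in front of the stop's face, parallel within measurement error and 12 mm off the stop's middle. The job was handed in after about 9.5 s of robot time; no verdict came back.

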